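# Refit the flow meter in its hinged pipe clip

### The job

Put the flow meter back in its bracket on the aluminium rail, window up: lay its pipe in the two cradles with the collar in the slot of the clip, feeling gently along the rail until the collar drops and the meter sits fully down. Only when it is fully home, swing the hinged strap over it and press the tab down until the catch snaps over it. Do not force anything, and leave the other things where they are.

Things in the scene. Friction and masses are not known exactly. Their poses are not given: they have to be found in the camera images.
- meter_mid (a point): Centre of the flow meter's grey housing, 36 wide (x), 50 long (y, along the pipe), 42 high (a round window adds 4 on top). Loose, 0.15 to 0.31 kg. A white pipe, 32 diameter, with hose-tail ends, runs through this point along y from -81 to +115; its one black collar is at y = +80. It starts on the deck, window up, this point 21 above the deck. Grip it across the 36 mm width.
- meter_collar (a point): Centre of the meter's collar (42 diameter, 12 wide), on the pipe axis, 80 along the meter's y from meter_mid; same axes.
- meter: The whole flow meter; origin under the centre of its housing, 21 below meter_mid; same axes.
- rail: Slotted aluminium profile fixed on the deck: 40 wide (x), 230 long (y, -85 to +145), 20 high; origin on the deck. On it two dark grey pieces with 45-degree V cradles for the pipe: a plain cradle, 22 long, at y = -55, and the clip near y = +80. Home, the pipe lies in every V, its axis 52 above the deck, meter y along rail y (collar at the clip).
- clip_place (a point): Nominal middle of the clip's collar slot, on the rail's top (20 above the deck); rail axes. The clip is two V cheeks, each 12 thick (y), with a slot of 14.2 between for the 12 wide collar. It was tightened by hand: its true middle lies up to 10 either way along y, which this pose does not tell. It does not give under load. A collar riding on a cheek stands 7 too high. Foot 90 (x) by 42 (y).
- seat (a point): Where meter_mid lies when the meter is home, if the clip stands at its nominal place: over the rail's middle line, 52 above the deck; in truth up to 10 (and 1 of play) either way along y, with the clip. Rail axes.
- strap (a joint): Angle of the clip's grey hinged strap: 0 closed and caught; it grows as the strap swings up and back to the rail's -x. It starts leaning back at 1.8 to 2.15 rad and stays where it is left (some 1 N at its end moves it). 26 wide (y), 5 thick, reaching 92 from the hinge. Closed, it arches over the collar, outside 79 above the deck for x = -10 to +10, 1 clear of a collar that is home.
- hinge (a point): Nominal middle of the strap's hinge line (30 to the rail's -x of its middle line, 54 above the deck, parallel to the rail's y); off along y as the clip is. Rail axes.
- tab (a point): Where the middle of the strap's thumb tab is when closed: its top face, 45 to the rail's +x of its middle line, 64.5 above the deck; the tab is level, 34 (x) by 26 (y); off along y as the clip is. Does not move with the strap. Just before closed a sprung catch resists: 5 to 12 N down on the tab snap it past, then the strap stops hard.
- nut: Bystander: black union nut ring, 58 diameter, 22 high, on the deck; origin under its centre.
- elbow: Bystander: black pipe elbow, 60 high; origin under its upright leg.
- offcut: Bystander: white pipe offcut, 32 diameter, 70 high, standing; origin under its centre.
- jar: Bystander: clear jar with white cap, 60 diameter, 85 high; origin under its centre.
- vial: Bystander: glass vial, 25 diameter, 55 high, standing; origin under its centre.
- driver: Bystander: black-handled screwdriver lying on the deck.
- brush: Bystander: white brush lying on the deck.

How it is judged:
By the outcome, as a careful person would: the job done as asked, in the order asked, and still so for the second after the job is handed in, with the robot touching nothing.
It also fails if it takes over 72 s, if anything falls off the work surface, if the arm or the gripper's body presses on something with over 40 N, if the wrist force passes 120 N, or if a joint passes its speed limit or range.

### The arm

A 6-joint arm with a two-finger parallel gripper is mounted at the origin on the work surface. World frame = base frame: x ahead of the robot, y to its left, z up, the work surface at z = 0. Lengths are in m, angles in rad, forces in N, time in s.
With the tool pointing down it reaches from about 0.375 to 0.9 m from the base axis. Payload 3.1 kg.
Tool frame: the origin (TCP) lies between the finger pads; the fingertips stand 25 mm ahead of it and the grasp point (between the pads) lies 6 mm ahead of it; x points along the fingers, y is the direction in which the jaws open and shut, and the axes are right-handed (so a half turn about x gives the same grasp; the last joint's range is limited). The gripper opens to 85 mm and grips with 20 to 120 N. Pads are 22 mm wide; open, the fingers measure 114 mm over their backs; the gripper's body (76 mm by 85 mm) begins 54 mm behind the grasp point. The pads swing forward as they close: fully open they stand 13 mm farther back than shut.
Start: joints at [1.071, 0.527, 1.433, -0, 1.181, -0.178], TCP at [0.197, 0.593, 0.256] pointing down, gripper open.
Joint ranges: [-3.08, 3.08], [-0.75, 2.2], [0.22, 2.44], [-1.43, 4.57], [0, 2.65], [-2.85, 2.85]. Speed limits (rad/s): [2.79, 2.79, 3.14, 3.14, 3.14, 3.14].

### API

Orientations are given as a unit quaternion [x, y, z, w].
In Python, from station import manip, viewer, workorder gives the robot as it stands.
- The arm moves only by the shell command python3 -m crank 'ROWS' [FORCE]. ROWS is JSON, one flat list of numbers, 5 for each row, row after row: the opening, from 0 (shut) to 1 (fully open), then the shift along the world's x, y, z in mm, then the turn about the world's z in rad. A call has 1 to 10 rows; each row is the pose to reach, as a shift and turn from the pose commanded when the call began; what a row does not reach only later rows make up. A row lasts 1/8 s, in which the tool goes at most 62.5 mm and 10.7 degrees, less where a joint would pass 70% of its speed; a pose out of reach is approached as far as the arm can. A call with a gripper value outside its range is refused whole. The fingers move at their own pace and stop on an object; FORCE is the grip in N (left out, the last holds). Time passes only in rows, so rows that repeat a pose let the fingers close. It gives the time, the measured TCP pose, the force and the opening at its end, in the units of the state.
- manip.sense(): the state, without advancing time (a new reading comes with each control period).
- viewer.snapshot(name): name is "side" or "top"; returns a dict with "img" (384x512x3 uint8, red, green, blue), "range_z" (384x512 float32, m along the optical axis (not along the pixel's ray), 0 where there is no reading), "fx", "fy", "cx", "cy" (pixels), "k1" (the pictures are not rectified: a ray, as slopes to the right and down, at radius r is drawn at 1 + k1 r^2 times it, then the intrinsics apply), "origin" and "attitude" of the camera in the world. Camera axes: x right, y down, z forward; pixel columns grow to the right and rows downward; lengths in m; the calibration is good to about 2 mm. A picture is of the moment at which its call begins.
- workorder.sign_off(): hands the job in, once; it reports no verdict.
The state is a dict: "t": time; "q": joint angles; "qd": joint speeds; "tau": joint torques, N m; "tcp_pos": TCP position; "tool_rot": TCP orientation; "force": force on the tool from outside, world axes, zero at the start; "ft_torque": the same for the moment, N m; "finger_gap": opening from 0.0 (shut) to 1.0 (fully open).
Only numpy, scipy, OpenCV 4.12 (cv2) and the standard library are available. Lean on these libraries where they do the work, as an engineer would, in place of code of your own. Each camera call takes 0.05 s, during which the arm holds its last target.

## Working session

There is one attempt and no reset: what is moved stays moved. The work goes in short steps, Python scripts to look and compute and a shell command to move; the robot and the scene stay as the last step left them, time stands still between calls to the robot, and variables do not carry over. Pictures are saved under pics/ and viewed, and the job is handed in when it is done.

```bash
ls; mkdir -p pics
cat > h.py <<'E'
import numpy as np, cv2
from station import manip, viewer
from scipy.spatial.transform import Rotation as R
def cam(s):
    a=np.array(s["attitude"],float)
    M=a if a.shape==(3,3) else R.from_quat(a).as_matrix()
    return np.array(s["origin"],float),M
def rays(s,uv):
    uv=np.atleast_2d(np.array(uv,float))
    d=np.stack([(uv[:,0]-s["cx"])/s["fx"],(uv[:,1]-s["cy"])/s["fy"]],1)
    u=d.copy()
    for _ in range(20): u=d/(1+s["k1"]*(u**2).sum(1,keepdims=True))
    return np.c_[u,np.ones(len(u))]
def onplane(s,uv,z):
    o,M=cam(s); w=rays(s,uv)@M.T
    return o+w*((z-o[2])/w[:,2])[:,None]
def bydepth(s,uv):
    o,M=cam(s); uv=np.atleast_2d(uv); r=rays(s,uv)
    z=s["range_z"][np.round(uv[:,1]).astype(int),np.round(uv[:,0]).astype(int)]
    return o+(r*z[:,None])@M.T
def save(s,n,crop=None,k=1):
    im=s["img"][:,:,::-1]
    if crop: x0,y0,x1,y1=crop; im=im[y0:y1,x0:x1]
    if k!=1: im=cv2.resize(im,None,fx=k,fy=k,interpolation=cv2.INTER_CUBIC)
    cv2.imwrite("pics/"+n,im)
E
python3 - <<'E'
from h import *
import pickle
for n in("top","side"):
    s=viewer.snapshot(n); save(s,n+"0.png",k=1.5); pickle.dump(s,open(n+"0.pkl","wb"))
    print(n,s["fx"],s["fy"],s["cx"],s["cy"],s["k1"],s["origin"],s["attitude"])
print(manip.sense())
E
```

```text
pics
top 376.05731425399784 376.05731425399784 257.19703227012576 195.2504970548206 -0.0645849922849788 [ 0.38956653 -0.00686103  1.05701776] [-0.69665161  0.71144056 -0.05677103  0.07284169]
side 412.31373143537814 412.31373143537814 259.2767600694057 194.9874418216227 0.010295690508836627 [ 0.06097936 -0.45138885  0.77953917] [ 0.84842501 -0.37692462  0.15794836 -0.33638541]
{'t': 0.1, 'q': array([ 1.07150873e+00,  5.28393315e-01,  1.43376756e+00, -7.67974570e-06,
        1.18140916e+00, -1.78495625e-01]), 'qd': array([-0.0017464 , -0.00047349, -0.0025781 , -0.00032326,  0.00120905,
        0.00059312]), 'tau': array([-3.33977559e-04, -4.43301415e+01, -1.78584892e+01, -2.81104340e-04,
        3.90248839e-03,  1.50605979e-05]), 'tcp_pos': array([0.19675607, 0.59259564, 0.25542117]), 'tool_rot': array([ 0.11227015,  0.69826031, -0.11359051,  0.69780022]), 'force': array([-0.2529477 , -0.97112948,  0.05869625]), 'ft_torque': array([-0.01976895,  0.02692406, -0.00240619]), 'finger_gap': 1.0012017678970602}
```

View pics/top0.png

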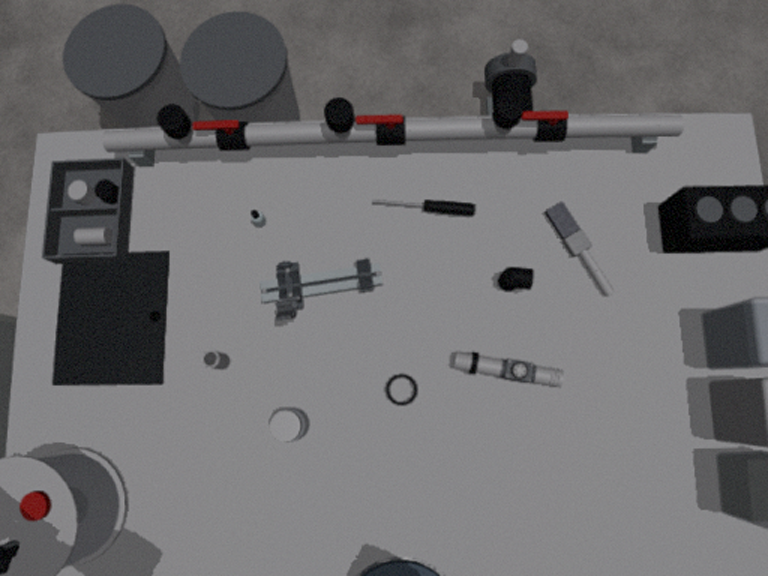

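View pics/side0.png

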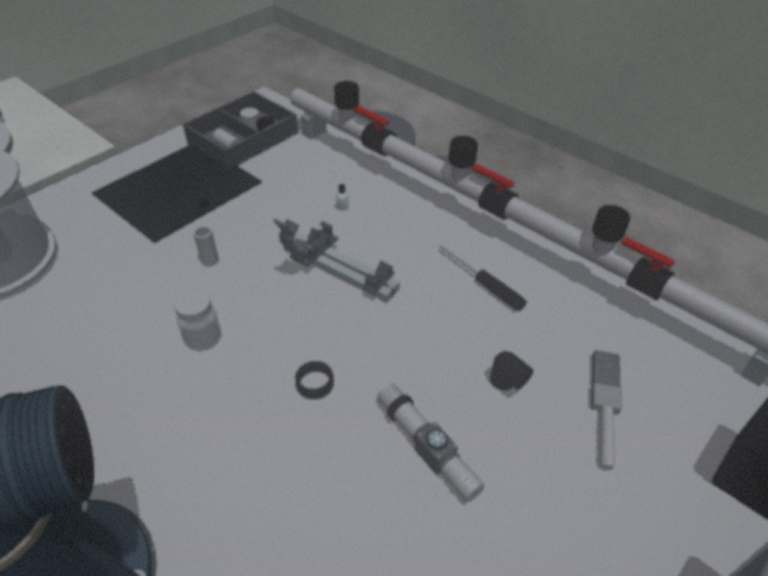

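Run:
```python
from h import *
import pickle
t=pickle.load(open("top0.pkl","rb")); s=pickle.load(open("side0.pkl","rb"))
save(t,"t_rail.png",(160,160,270,225),7); save(t,"t_met.png",(290,220,390,270),8)
save(s,"s_rail.png",(170,130,280,210),7)
```

```text
(no output)
```

View pics/t_rail.png

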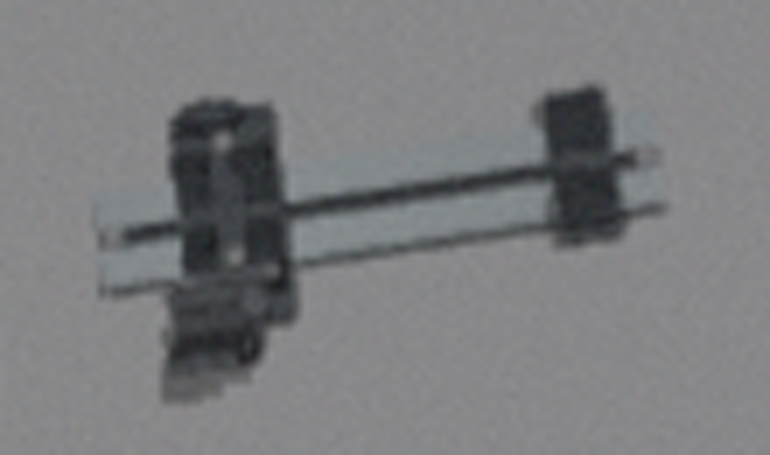

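View pics/t_met.png

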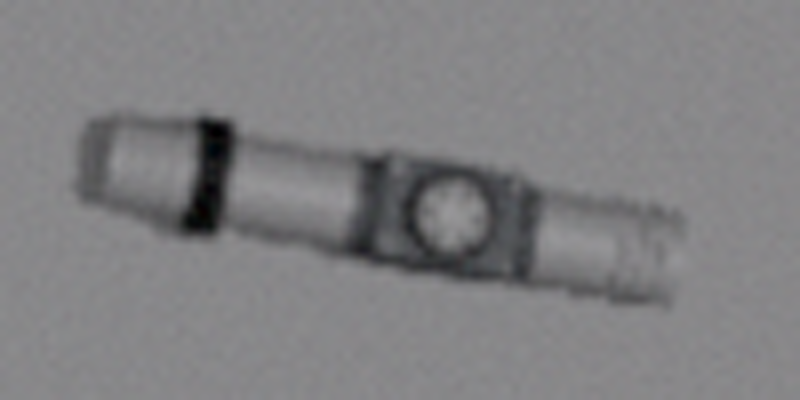

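View pics/s_rail.png

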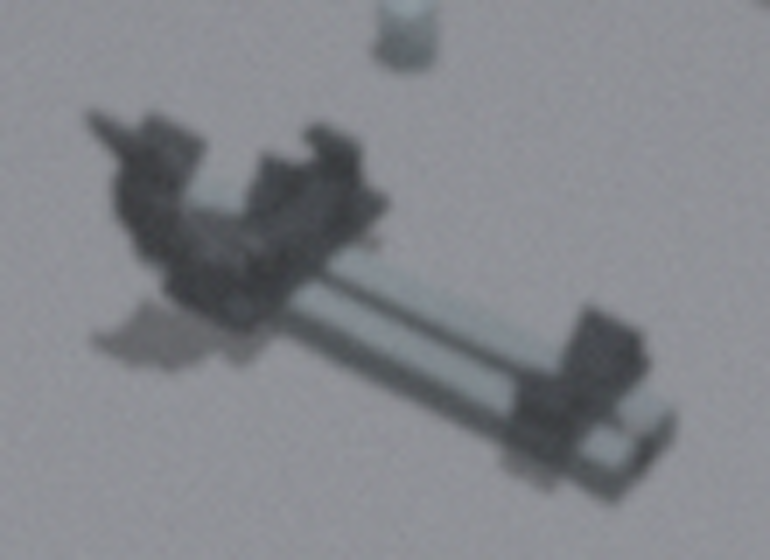

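```bash
cat > m.py <<'E'
from h import *
import pickle
t=pickle.load(open("top0.pkl","rb")); s=pickle.load(open("side0.pkl","rb"))
f=lambda P,x0,y0,k:[((x+.5)/k-.5+x0,(y+.5)/k-.5+y0) for x,y in P]
np.set_printoptions(precision=4,suppress=True)
rl=onplane(t,f([(98,240),(662,156)],160,160,7),.02)
print("rail ends",rl,np.linalg.norm(rl[0]-rl[1]))
u=rl[0]-rl[1];u/=np.linalg.norm(u); th=np.arctan2(-u[0],u[1]); print("rail yaw",th)
o=rl[1]+.085*u; print("origin from right",o,"from left",rl[0]-.145*u)
o=(o+rl[0]-.145*u)/2
sl=onplane(t,f([(222,140),(235,255)],160,160,7),.035); print("slot",sl,[(p-o)@u for p in sl])
pc=f([(578,160)],160,160,7); print("plain",(onplane(t,pc,.045)-o)@u)
for nm,P in(("cheekL",[(172,130),(190,270)]),("cheekR",[(275,120),(285,250)])):
    print(nm,(onplane(t,f(P,160,160,7),.05)-o)@u)
w=onplane(t,f([(452,213)],290,220,8),.046)[0]; c=onplane(t,f([(208,177)],290,220,8),.035)[0]
e=onplane(t,f([(90,158),(675,257)],290,220,8),.021)
d=c-w; print("window",w,"collar",c,np.linalg.norm(d[:2]),"yaw",np.arctan2(-d[0],d[1])); 
d=e[0]-e[1];print("ends",e,np.linalg.norm(d),np.arctan2(-d[0],d[1]))
print("depth win/collar",bydepth(t,f([(452,213),(208,177)],290,220,8)))
print("depth rail",bydepth(t,f([(400,160),(400,225),(580,120)],160,160,7)))
E
python3 m.py
```

```text
rail ends [[0.5919 0.2518 0.02  ]
 [0.621  0.0229 0.02  ]] 0.23072313419919266
rail yaw 0.1266458367353464
origin from right [0.6103 0.1072 0.02  ] from left [0.6102 0.1079 0.02  ]
slot [[0.6286 0.1987 0.035 ]
 [0.5816 0.1929 0.035 ]] [np.float64(0.0880857359120346), np.float64(0.08821090132952177)]
plain [-0.0524]
cheekL [0.1048 0.1039]
cheekR [0.0638 0.0659]
window [ 0.434  -0.2198  0.046 ] collar [ 0.4484 -0.1405  0.035 ] 0.08064608699500773 yaw -0.18048748478134477
ends [[ 0.4566 -0.1022  0.021 ]
 [ 0.4183 -0.3005  0.021 ]] 0.2018932396390923 -0.19117394219676384
depth win/collar [[ 0.4339 -0.2196  0.047 ]
 [ 0.448  -0.1394  0.0431]]
depth rail [[0.6221 0.1291 0.0192]
 [0.5954 0.1291 0.019 ]
 [0.6312 0.0545 0.0432]]
```

Run:
```python
from h import *
import pickle
np.set_printoptions(precision=4,suppress=True)
s=pickle.load(open("side0.pkl","rb")); 
g=cv2.cvtColor(s["img"],cv2.COLOR_RGB2GRAY)
save(s,"s_met.png",(240,245,340,345),6)
```

```text
(no output)
```

View pics/s_met.png

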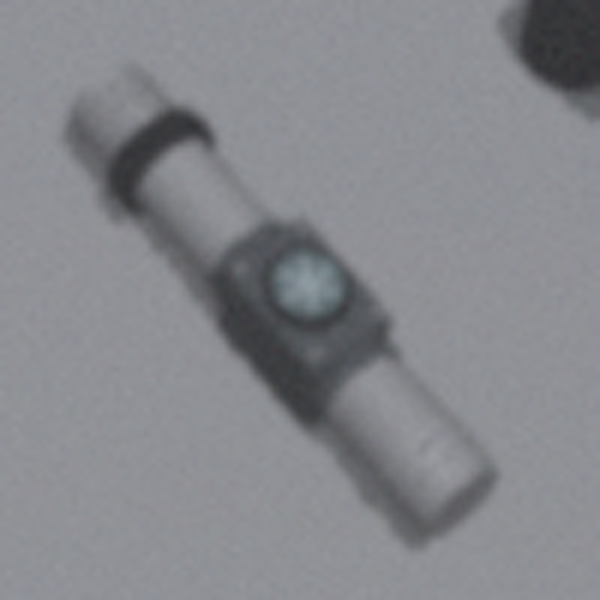

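Run:
```python
from h import *
import pickle
np.set_printoptions(precision=4,suppress=True)
s=pickle.load(open("side0.pkl","rb")); t=pickle.load(open("top0.pkl","rb"))
f=lambda P,x0,y0,k:[((x+.5)/k-.5+x0,(y+.5)/k-.5+y0) for x,y in P]
print("side window",onplane(s,f([(310,287)],240,245,6),.046),"collar top",onplane(s,f([(160,150)],240,245,6),.038), bydepth(s,f([(310,287)],240,245,6)))
q=manip.sense(); M=R.from_quat(q["tool_rot"]).as_matrix(); print(M)
# occupancy near rail / meter: heights map by depth from top
for nm,uv in(("jar",(190,283)),("vial",(143,240)),("nut",(268,260)),("elbow",(343,186)),("vial2",(171,144))):
    print(nm,bydepth(t,[uv]))
# side: strap pieces
print("strap tip side",bydepth(s,f([(95,120),(170,135),(150,180)],170,130,7)))
```

```text
side window [[ 0.4315 -0.2209  0.046 ]] collar top [[ 0.4425 -0.1449  0.038 ]] [[ 0.4319 -0.2206  0.0452]]
[[-0.0009  0.3153  0.949 ]
 [-0.0017  0.949  -0.3153]
 [-1.     -0.0019 -0.0003]]
jar [[0.3471 0.1892 0.0837]]
vial [[0.4641 0.3401 0.0055]]
nut [[ 0.4027 -0.0111 -0.0024]]
elbow [[ 0.5958 -0.2192  0.0559]]
vial2 [[0.7314 0.2565 0.0448]]
strap tip side [[0.5215 0.1944 0.1347]
 [0.5481 0.1885 0.115 ]
 [0.5356 0.1869 0.1028]]
```

```bash
python3 -m crank '[1,30,-50,0,-0.1, 1,60,-100,0,-0.25, 1,95,-150,0,-0.4, 1,130,-200,0,-0.55, 1,165,-250,0,-0.7, 1,195,-300,0,-0.85, 1,225,-350,0,-1.0, 1,250,-405,0,-1.15, 1,265,-460,0,-1.3, 1,270,-520,0,-1.436]' 40
```

```text
t: 1.35
tcp_pos: [0.4679, 0.0712, 0.2562]
tool_rot: [0.545, 0.45, -0.545, 0.45]
force: [0.5, 0.3, 0.3]
finger_gap: 0.997
```

```bash
python3 -m crank '[0.75,-4,-55,0,0, 0.75,-10,-110,0,0, 0.75,-17,-165,-10,0, 0.75,-25,-220,-40,0, 0.75,-31,-270,-80,0, 0.75,-34,-293,-130,0, 0.75,-34,-293,-156,0, 0.75,-34,-293,-156,0]'
python3 - <<'E'
from h import *
s=viewer.snapshot("top"); save(s,"t1.png",(270,200,400,290),6)
s=viewer.snapshot("side"); save(s,"s1.png",(220,180,380,345),4)
E
```

```text
t: 2.35
tcp_pos: [0.4316, -0.2193, 0.0984]
tool_rot: [-0.544, -0.453, 0.545, -0.449]
force: [-0.6, -0.5, 0.3]
finger_gap: 0.752
```

View pics/s1.png

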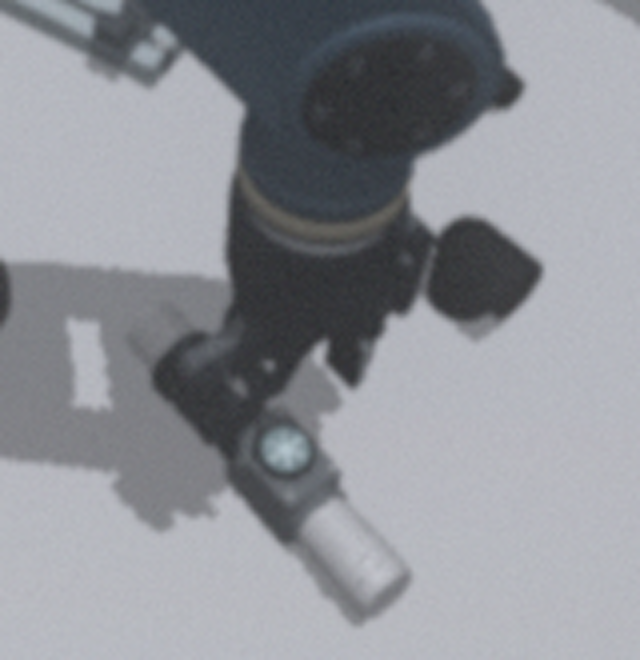

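View pics/t1.png

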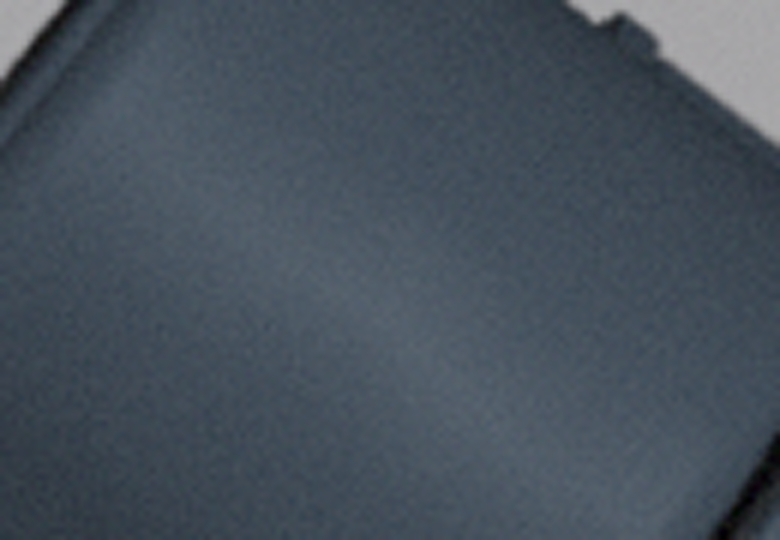

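```bash
python3 -m crank '[0.75,0,0,-30,0, 0.75,0,0,-50,0, 0.75,0,0,-62,0, 0.75,0,0,-69,0, 0.75,0,0,-69,0, 0,0,0,-69,0, 0,0,0,-69,0, 0,0,0,-69,0, 0,0,0,-69,0, 0,0,0,-69,0]' 40
```

```text
t: 3.7
tcp_pos: [0.4334, -0.2202, 0.032]
tool_rot: [0.544, 0.451, -0.544, 0.452]
force: [0.2, 0.4, 6.1]
finger_gap: 0.414
```

```bash
python3 -m crank '[0,0,0,20,0, 0,0,0,60,0, 0,0,0,100,0, 0,0,0,120,0, 0,0,0,120,0, 0,0,0,120,0]'
python3 - <<'E'
from h import *
import pickle
s=viewer.snapshot("side"); save(s,"s2.png",(170,130,400,345),3.4); pickle.dump(s,open("s2.pkl","wb"))
q=manip.sense(); print(q["tcp_pos"],q["force"],q["ft_torque"])
E
```

```text
t: 4.45
tcp_pos: [0.4324, -0.2194, 0.1504]
tool_rot: [-0.544, -0.452, 0.544, -0.451]
force: [0.0, 0.3, -2.6]
finger_gap: 0.411
[ 0.43224826 -0.21931676  0.15012098] [ 0.3739588  -0.4301342  -3.04044503] [-0.09028885  0.01134776 -0.02075574]
```

View pics/s2.png

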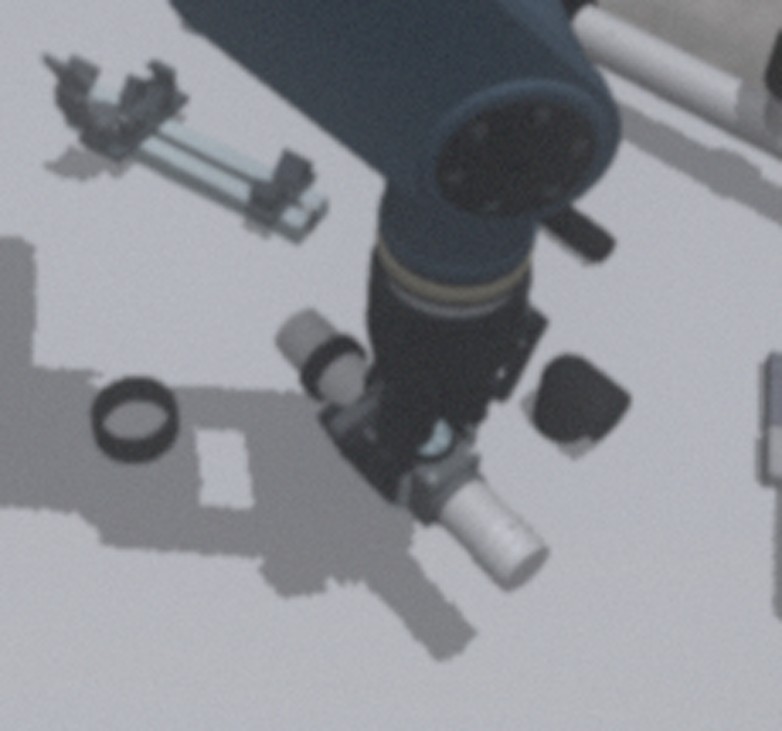

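```bash
python3 -m crank '[0,26,48,0,0.05, 0,51,96,0,0.1, 0,76,144,0,0.15, 0,102,192,0,0.2, 0,128,240,0,0.25, 0,152,288,0,0.3, 0,168,320,0,0.313, 0,176,334,0,0.313, 0,176,334,0,0.313, 0,176,334,0,0.313]'
python3 - <<'E'
from h import *
import pickle
s=viewer.snapshot("side"); save(s,"s3.png",(150,60,300,220),5); pickle.dump(s,open("s3.pkl","wb"))
t=viewer.snapshot("top"); save(t,"t3.png",(140,150,280,235),5.5); pickle.dump(t,open("t3.pkl","wb"))
q=manip.sense(); print(q["tcp_pos"],q["force"],q["ft_torque"],R.from_quat(q["tool_rot"]).as_matrix()[:,1])
E
```

```text
t: 5.75
tcp_pos: [0.608, 0.1128, 0.1505]
tool_rot: [0.467, 0.531, -0.468, 0.53]
force: [0.2, -0.1, -2.3]
finger_gap: 0.417
[0.60832817 0.11264828 0.15105817] [ 0.25629194 -0.61859604 -2.59482794] [-0.10770522 -0.04296405  0.07524733] [ 0.99217464  0.12484934 -0.00145671]
```

View pics/s3.png

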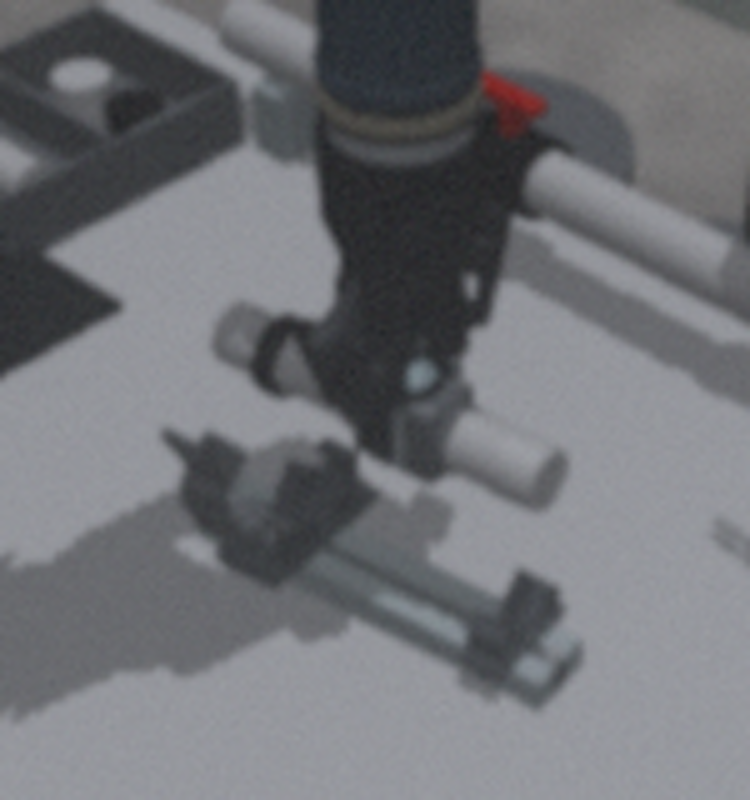

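View pics/t3.png

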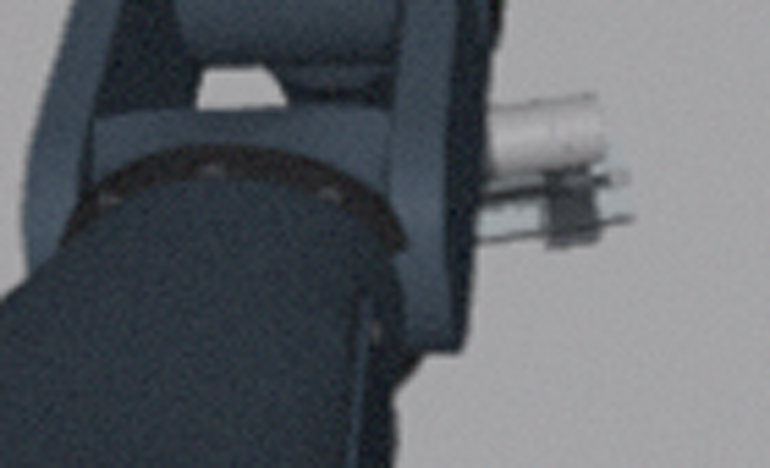

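Run:
```python
from h import *
import pickle
np.set_printoptions(precision=4,suppress=True)
s=pickle.load(open("s3.pkl","rb")); t=pickle.load(open("t3.pkl","rb"))
f=lambda P,x0,y0,k:[((x+.5)/k-.5+x0,(y+.5)/k-.5+y0) for x,y in P]
o=np.array([.6103,.1076]);u=np.array([-.1263,.992]);v=np.array([.992,.1263])
tcp=np.array([.6082,.1127])
def rel(P,c): return [((p[:2]-c)@v*1e3,(p[:2]-c)@u*1e3) for p in P]
print("tail end, rel tcp (v,u):",rel(onplane(t,f([(602,132),(545,137),(500,140)],140,150,5.5),.140),tcp))
print("edges", rel(onplane(t,f([(545,101),(545,173)],140,150,5.5),.140),tcp))
print("side tail centre",rel(onplane(s,f([(550,482)],150,60,5),.140),tcp))
print("side collar", bydepth(s,f([(283,355),(268,360)],150,60,5)), bydepth(s,f([(500,440),(460,425),(530,455)],150,60,5)))
```

```text
tail end, rel tcp (v,u): [(np.float64(-2.662963945181051), np.float64(-81.13039981231671)), (np.float64(-1.0516222182988988), np.float64(-55.05575261467636)), (np.float64(0.6663535906814892), np.float64(-34.511820693615114))]
edges [(np.float64(15.744427857402785), np.float64(-57.354128512491286)), (np.float64(-17.73176566874366), np.float64(-52.77139965426752))]
side tail centre [(np.float64(-1.5128823721194453), np.float64(-81.48795984146297))]
side collar [[0.5878 0.1819 0.1525]
 [0.5819 0.1866 0.1503]] [[0.6084 0.0558 0.1572]
 [0.6059 0.0792 0.1546]
 [0.611  0.0392 0.156 ]]
```

```bash
python3 -m crank '[0,2,0,-30,0, 0,2,0,-55,0, 0,2,0,-70,0, 0,2,0,-74,0, 0,2,0,-74,0, 0,2,0,-74,0]' && python3 -m crank '[0,0,0,-2,0, 0,0,0,-2,0]' && python3 -m crank '[0,0,0,-2,0, 0,0,0,-2,0]' && python3 -c "
from h import *
q=manip.sense(); print(q['tcp_pos'],q['force'],q['ft_torque'])"
```

```text
t: 6.6
tcp_pos: [0.6118, 0.1141, 0.0783]
tool_rot: [0.468, 0.53, -0.467, 0.531]
force: [-0.4, -0.8, -2.5]
finger_gap: 0.416
t: 6.85
tcp_pos: [0.6111, 0.1142, 0.0756]
tool_rot: [0.467, 0.531, -0.467, 0.531]
force: [-1.4, -0.6, -2.8]
finger_gap: 0.42
t: 7.1
tcp_pos: [0.6109, 0.1141, 0.0731]
tool_rot: [0.467, 0.531, -0.467, 0.531]
force: [0.6, -0.8, -1.7]
finger_gap: 0.418
[0.61086567 0.11412099 0.07311143] [ 0.55004434 -0.76486114 -1.73600352] [-0.06217768 -0.02642569  0.00234314]
```

```bash
for i in 1 2 3; do python3 -m crank '[0,0,0,-1,0, 0,0,0,-1,0]'; python3 -c "
from h import *
q=manip.sense(); print(q['ft_torque'])"; done
```

```text
t: 7.35
tcp_pos: [0.611, 0.1141, 0.0724]
tool_rot: [0.467, 0.531, -0.467, 0.531]
force: [-1.5, -0.9, -1.6]
finger_gap: 0.417
[0.08362419 0.04827152 0.01099966]
t: 7.6
tcp_pos: [0.6111, 0.1141, 0.0719]
tool_rot: [0.467, 0.531, -0.467, 0.531]
force: [-1.5, -0.8, 4.9]
finger_gap: 0.411
[0.29152276 0.20325648 0.1026784 ]
t: 7.85
tcp_pos: [0.6107, 0.1142, 0.0705]
tool_rot: [0.467, 0.531, -0.467, 0.531]
force: [-3.2, -0.1, 4.3]
finger_gap: 0.416
[0.39458986 0.35116816 0.19702988]
```

```bash
S(){ python3 -c "
from h import *
q=manip.sense(); print('F',q['force'],'T',q['ft_torque'])"; }
python3 -m crank '[0,-1,0,0,0, 0,-1,0,0,0]'; S;  python3 -m crank '[0,0,1,0,0, 0,0,1,0,0]'; S; python3 -m crank '[0,0,1,0,0, 0,0,1,0,0]';S
```

```text
t: 8.1
tcp_pos: [0.6101, 0.1142, 0.0702]
tool_rot: [0.467, 0.531, -0.467, 0.531]
force: [-1.3, -0.0, 3.5]
finger_gap: 0.416
F [-1.27284996e+00 -1.84453512e-03  3.49772294e+00] T [0.35717661 0.19351983 0.11116115]
t: 8.35
tcp_pos: [0.6099, 0.1147, 0.0701]
tool_rot: [0.467, 0.531, -0.467, 0.531]
force: [-0.8, -1.7, 2.1]
finger_gap: 0.417
F [-0.77448002 -1.71363345  2.09730314] T [-0.05241538  0.17626969  0.13595105]
t: 8.6
tcp_pos: [0.61, 0.1164, 0.0696]
tool_rot: [0.467, 0.531, -0.467, 0.531]
force: [-0.4, 0.9, -2.2]
finger_gap: 0.414
F [-0.36525172  0.90573215 -2.19563157] T [-0.0299004  -0.00060735 -0.00594143]
```

```bash
S(){ python3 -c "
from h import *
q=manip.sense(); print('F',q['force'],'T',q['ft_torque'])"; }
python3 -m crank '[0,0,0,-1,0, 0,0,0,-1,0]'; S;  python3 -m crank '[0,0,0,-1,0, 0,0,0,-1,0]'; S; python3 -m crank '[0,0,0,-1,0, 0,0,0,-1,0]';S
```

```text
t: 8.85
tcp_pos: [0.6099, 0.1162, 0.0689]
tool_rot: [0.467, 0.531, -0.467, 0.531]
force: [-0.2, 0.1, -2.4]
finger_gap: 0.417
F [-0.23618216  0.11555002 -2.3882919 ] T [-0.0349705   0.01685336 -0.01934332]
t: 9.1
tcp_pos: [0.61, 0.1161, 0.0682]
tool_rot: [0.467, 0.531, -0.467, 0.531]
force: [-0.2, -0.2, -2.9]
finger_gap: 0.418
F [-0.20665264 -0.19944915 -2.86535231] T [-0.09370437  0.02988698  0.05572768]
t: 9.35
tcp_pos: [0.61, 0.1161, 0.0673]
tool_rot: [0.467, 0.531, -0.467, 0.531]
force: [0.2, -0.8, -2.1]
finger_gap: 0.416
F [ 0.17908886 -0.76440025 -2.07446658] T [-0.03804721  0.02163213 -0.00379361]
```

Free descent below the riding height: the collar is in the slot. Continuing down to the seat.

```bash
S(){ python3 -c "
from h import *
q=manip.sense(); print('F',q['force'],'T',q['ft_torque'])"; }
for i in 1 2 3 4; do python3 -m crank '[0,0,0,-1,0, 0,0,0,-1,0]'; S; done
```

```text
t: 9.6
tcp_pos: [0.61, 0.1161, 0.0662]
tool_rot: [0.467, 0.531, -0.467, 0.531]
force: [0.8, -0.0, -2.2]
finger_gap: 0.419
F [ 0.75195239 -0.00303438 -2.18961451] T [-0.01763317 -0.00696237 -0.03495158]
t: 9.85
tcp_pos: [0.6099, 0.1161, 0.0652]
tool_rot: [0.467, 0.531, -0.467, 0.531]
force: [-0.4, 0.1, -3.2]
finger_gap: 0.416
F [-0.40605376  0.07491654 -3.20161786] T [0.00797906 0.04480732 0.02758967]
t: 10.1
tcp_pos: [0.61, 0.1161, 0.0643]
tool_rot: [0.467, 0.531, -0.467, 0.531]
force: [0.4, -0.2, -1.8]
finger_gap: 0.417
F [ 0.35973046 -0.15157298 -1.78050673] T [-0.04739193  0.06488061  0.03875653]
t: 10.35
tcp_pos: [0.61, 0.1161, 0.0639]
tool_rot: [0.467, 0.531, -0.467, 0.531]
force: [-2.0, -0.6, 3.2]
finger_gap: 0.419
F [-2.02805262 -0.63389814  3.23162427] T [0.1616174  0.28624537 0.07406819]
```

```bash
S(){ python3 -c "
from h import *
q=manip.sense(); print('F',q['force'],'T',q['ft_torque'])"; }
python3 -m crank '[0,-1,0,-0.5,0, 0,-1,0,-0.5,0]'; S; python3 -m crank '[0,0,0,-0.5,0, 0,0,0,-0.5,0]'; S
```

```text
t: 10.6
tcp_pos: [0.6095, 0.1161, 0.0635]
tool_rot: [0.468, 0.53, -0.467, 0.531]
force: [-2.0, -0.4, 5.1]
finger_gap: 0.417
F [-1.96362997 -0.44830789  5.08934997] T [0.23864812 0.14771125 0.18077578]
t: 10.85
tcp_pos: [0.6096, 0.1161, 0.0635]
tool_rot: [0.467, 0.53, -0.467, 0.531]
force: [-1.9, -0.7, 8.4]
finger_gap: 0.412
F [-1.90419927 -0.73864415  8.40139638] T [0.16751246 0.34021906 0.15919206]
```

```bash
python3 -m crank '[0.75,0,0,0.5,0, 0.75,0,0,1,0, 0.75,0,0,1,0, 0.75,0,0,1,0, 0.75,0,0,25,0, 0.75,0,0,60,0, 0.75,0,0,110,0, 0.75,-40,-40,150,0, 0.75,-80,-80,150,0,0.75,-110,-130,150,0]' && python3 -m crank '[0.4,-30,-60,0,0, 0.4,-50,-120,0,0, 0,-70,-180,0,0,0,-80,-200,0,0]'
python3 - <<'E'
from h import *
import pickle
s=viewer.snapshot("side"); save(s,"s4.png",(165,110,285,215),6.4); pickle.dump(s,open("s4.pkl","wb"))
t=viewer.snapshot("top"); save(t,"t4.png",(150,150,280,240),6); pickle.dump(t,open("t4.pkl","wb"))
print(manip.sense()["tcp_pos"])
E
```

```text
t: 12.1
tcp_pos: [0.4974, -0.0144, 0.2132]
tool_rot: [0.467, 0.531, -0.467, 0.532]
force: [0.4, -0.9, 0.1]
finger_gap: 0.75
t: 12.6
tcp_pos: [0.4184, -0.2171, 0.2126]
tool_rot: [0.468, 0.529, -0.468, 0.531]
force: [0.5, 1.2, -0.1]
finger_gap: 0.005
[ 0.41836508 -0.21683752  0.21242208]
```

View pics/s4.png

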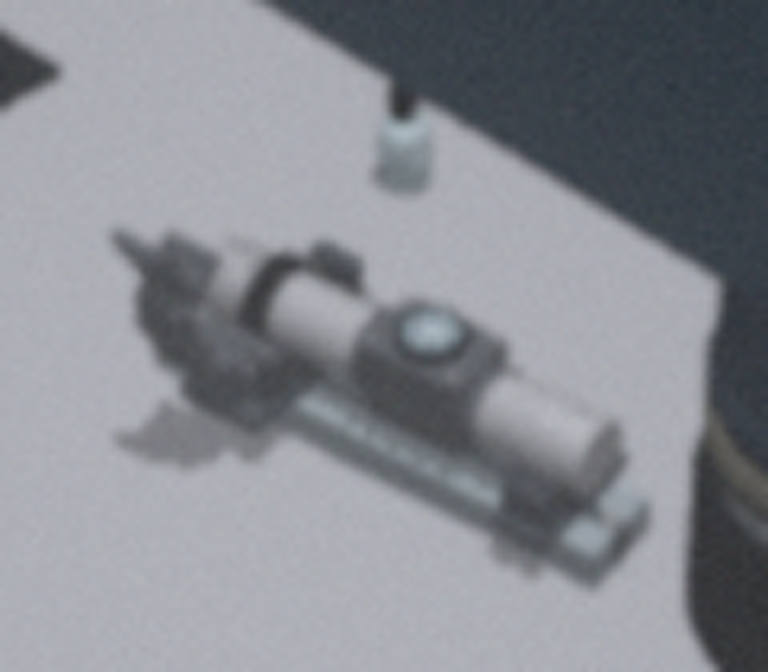

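View pics/t4.png

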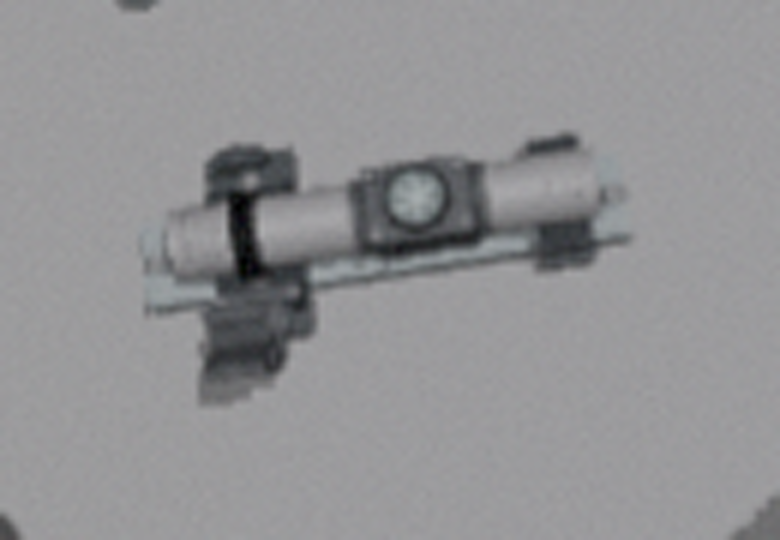

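Run:
```python
from h import *
import pickle
np.set_printoptions(precision=1,suppress=True)
s=pickle.load(open("s4.pkl","rb")); t=pickle.load(open("t4.pkl","rb"))
f=lambda P,x0,y0,k:[((x+.5)/k-.5+x0,(y+.5)/k-.5+y0) for x,y in P]
o=np.array([.6103,.1076]);u=np.array([-.1263,.992]);v=np.array([.992,.1263])
def rl(P): return np.array([((p[:2]-o)@v*1e3,(p[:2]-o)@u*1e3,p[2]*1e3) for p in P])
print("top: pipe far,collar,pipe mid,window,pipe near\n",rl(bydepth(t,f([(190,240),(243,235),(310,225),(415,195),(550,180)],150,150,6))))
print("ray: collar@73, window@77",rl(onplane(t,f([(243,235)],150,150,6),.073)),rl(onplane(t,f([(415,195)],150,150,6),.077)))
def med(im,x0,y0,k,P):
    return rl(bydepth(im,f(P,x0,y0,k)))
print("strap top view\n",rl(bydepth(t,f([(225,385),(215,395),(240,360),(240,330),(240,310),(270,320)],150,150,6))))
print("strap side view\n",rl(bydepth(s,f([(120,237),(135,250),(180,250),(200,265),(160,290),(190,300),(170,330)],165,110,6.4))))
```

```text
top: pipe far,collar,pipe mid,window,pipe near
 [[ -3.  112.1  70.9]
 [ -4.5  87.9  71.8]
 [ -3.3  58.1  66.8]
 [  0.7   8.4  77.4]
 [  0.1 -51.9  70.3]]
ray: collar@73, window@77 [[-4.8 87.7 73. ]] [[ 0.8  8.4 77. ]]
strap top view
 [[-59.1 117.    1.4]
 [-62.6 123.   -2. ]
 [-70.9  84.8 130.4]
 [-54.5  87.  110.5]
 [-46.8  85.2 115.1]
 [-41.5  83.   55.2]]
strap side view
 [[-76.8  97.1 134.9]
 [-75.5  91.4 130.4]
 [-52.6  90.9 115. ]
 [-55.3  78.4 115.4]
 [-66.3  90.6 104.4]
 [-65.7  75.7 106.4]
 [-67.6  86.8  86.6]]
```

Run:
```python
from h import *
import pickle
np.set_printoptions(precision=1,suppress=True)
s=pickle.load(open("s4.pkl","rb")); t=pickle.load(open("t4.pkl","rb"))
f=lambda P,x0,y0,k:[((x+.5)/k-.5+x0,(y+.5)/k-.5+y0) for x,y in P]
o=np.array([.6103,.1076]);u=np.array([-.1263,.992]);v=np.array([.992,.1263])
def rl(P): return np.array([((p[:2]-o)@v*1e3,(p[:2]-o)@u*1e3,p[2]*1e3) for p in P])
print(rl(bydepth(t,f([(240,150),(240,158),(240,170),(240,180),(215,170),(285,165)],150,150,6))))
print(rl(bydepth(s,f([(320,248),(335,260),(350,275),(345,255)],165,110,6.4))))
g=s["img"].mean(2)
W=lambda x,y,z:(o+v*x*1e-3+u*y*1e-3,z*1e-3)
q=manip.sense()["tcp_pos"]; print("now rail coords",rl([q]))
for x,z in((-115,200),(-115,122),(42,66)):
    p=o+v*x*1e-3+u*.088; print(x,z,"tcp",p*1e3,z+25)
p=o+v*-.115+u*.088; print("shift",(p-np.array([.420,-.216]))*1e3)
```

```text
[[ 39.3  87.8  54.7]
 [ 35.3  88.1  55.8]
 [ 36.2  93.   31. ]
 [ 30.8  93.2  33.1]
 [ 38.5 105.1  28.9]
 [ 36.1  72.1  28.1]]
[[32.9 95.  55.8]
 [35.2 89.2 50.4]
 [39.3 84.9 41.4]
 [34.1 82.4 57.2]]
now rail coords [[-231.4 -297.6  212.4]]
-115 200 tcp [485.1 180.4] 225
-115 122 tcp [485.1 180.4] 147
42 66 tcp [640.8 200.2] 91
shift [ 65.1 396.4]
```

```bash
python3 -m crank '[0,9,56,0,0, 0,18,112,0,0, 0,27,168,0,0, 0,36,224,0,0, 0,45,280,0,0, 0,55,336,0,0, 0,66,394,0,0, 0,66,394,-40,0, 0,66,394,-65,0, 0,66,394,-65,0]'
python3 - <<'E'
from h import *
import pickle
s=viewer.snapshot("side"); save(s,"s5.png",(120,80,280,220),5)
E
```

```text
t: 13.95
tcp_pos: [0.4829, 0.1811, 0.1457]
tool_rot: [0.465, 0.532, -0.468, 0.53]
force: [-0.1, 0.2, 0.0]
finger_gap: 0.005
```

View pics/s5.png

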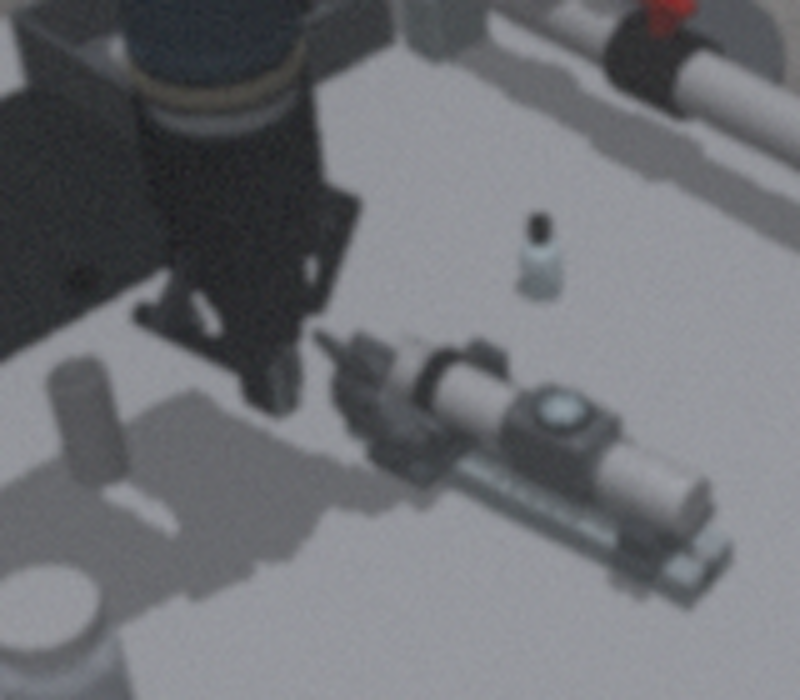

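```bash
python3 -m crank '[0,18,2,0,0, 0,35,4,0,0, 0,47,6,4,0, 0,60,8,7,0, 0,70,9,7,0, 0,79,10,6,0, 0,89,11,4,0, 0,98,12,2,0, 0,98,12,2,0]'
python3 - <<'E'
from h import *
print(manip.sense()["ft_torque"])
s=viewer.snapshot("side"); save(s,"s6.png",(120,80,280,220),5)
E
```

```text
t: 15.12
tcp_pos: [0.5838, 0.1921, 0.1488]
tool_rot: [0.467, 0.531, -0.467, 0.531]
force: [-0.3, -1.0, -0.1]
finger_gap: -0.0
[ 0.01757573  0.02317527 -0.02706147]
```

View pics/s6.png

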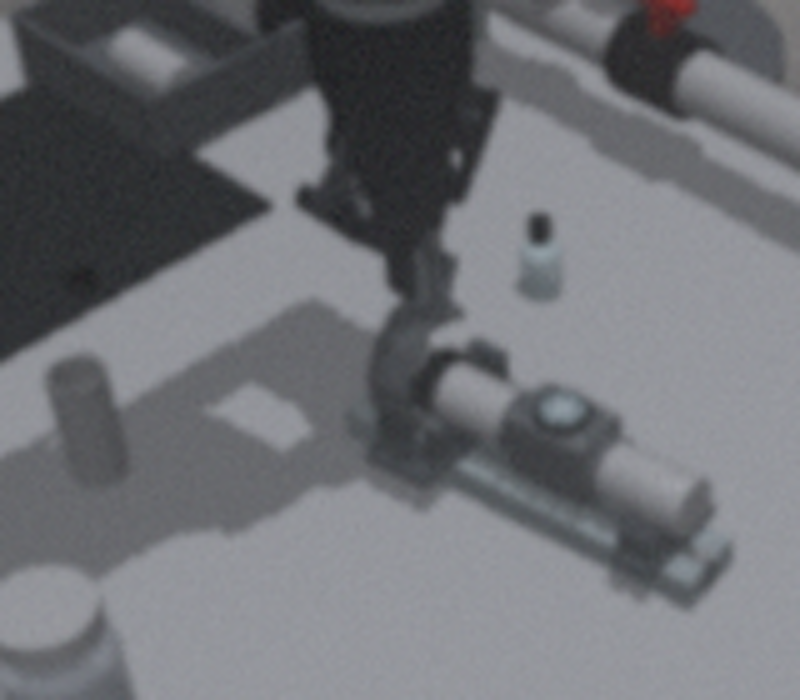

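```bash
python3 -m crank '[0,9,1,-5,0, 0,17,2,-10,0, 0,24,3,-16,0, 0,31,4,-23,0, 0,39,5,-31,0, 0,46,6,-38,0, 0,54,7,-46,0, 0,58,7,-50,0, 0,58,7,-50,0]'
python3 - <<'E'
from h import *
print(manip.sense()["ft_torque"])
s=viewer.snapshot("side"); save(s,"s7.png",(140,80,280,210),5.5)
E
```

```text
t: 16.3
tcp_pos: [0.6414, 0.1991, 0.099]
tool_rot: [0.467, 0.531, -0.467, 0.531]
force: [0.7, -0.8, 0.6]
finger_gap: 0.003
[ 0.02261244 -0.03308649  0.04317695]
```

View pics/s7.png

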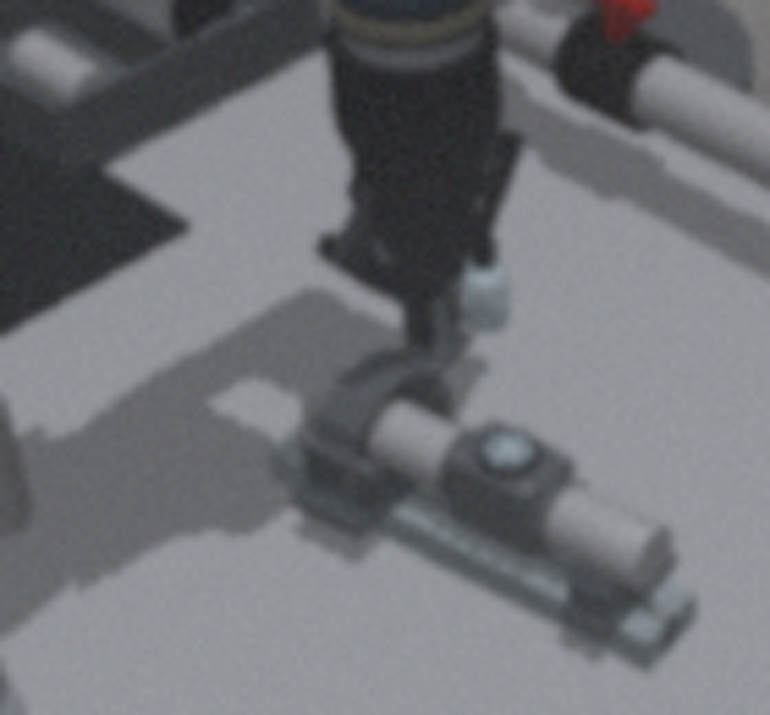

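```bash
python3 -m crank '[0,0,1,-3,0, 0,0,1,-5,0, 0,0,1,-5,0]'; for i in 1 2 3 4; do python3 -m crank '[0,0,0,-1,0, 0,0,0,-1,0]'; done
```

```text
t: 16.73
tcp_pos: [0.6422, 0.2001, 0.0948]
tool_rot: [0.468, 0.53, -0.467, 0.531]
force: [2.8, -0.3, 3.1]
finger_gap: -0.002
t: 16.98
tcp_pos: [0.6409, 0.2002, 0.0932]
tool_rot: [0.467, 0.531, -0.467, 0.531]
force: [1.3, 0.1, 1.9]
finger_gap: 0.001
t: 17.23
tcp_pos: [0.6403, 0.2002, 0.0917]
tool_rot: [0.467, 0.531, -0.468, 0.53]
force: [0.2, -0.6, 1.7]
finger_gap: -0.004
t: 17.48
tcp_pos: [0.6402, 0.2001, 0.0907]
tool_rot: [0.467, 0.531, -0.468, 0.53]
force: [0.7, -0.1, -0.4]
finger_gap: 0.001
t: 17.73
tcp_pos: [0.6407, 0.2001, 0.09]
tool_rot: [0.467, 0.531, -0.467, 0.531]
force: [0.6, -0.2, -0.3]
finger_gap: 0.001
```

```bash
for i in 1 2 3 4; do python3 -m crank '[0,0,0,-1,0, 0,0,0,-1,0]' |grep -E "tcp|force"; done
```

```text
tcp_pos: [0.641, 0.2001, 0.0894]
force: [-0.4, 0.2, 0.8]
tcp_pos: [0.6411, 0.2001, 0.0892]
force: [-0.7, -0.2, 4.1]
tcp_pos: [0.6412, 0.2002, 0.0889]
force: [-2.8, -0.4, 7.8]
tcp_pos: [0.6413, 0.2002, 0.0886]
force: [-2.6, -0.1, 11.7]
```

```bash
for i in 1 2 3; do python3 -m crank '[0,0,0,-1,0, 0,0,0,-1,0]' |grep -E "tcp|force"; done
```

```text
tcp_pos: [0.6413, 0.2002, 0.0883]
force: [-3.8, -1.0, 15.2]
tcp_pos: [0.6414, 0.2002, 0.0881]
force: [-5.5, -0.1, 18.2]
tcp_pos: [0.6415, 0.2002, 0.0878]
force: [-6.5, -1.7, 21.8]
```

```bash
python3 -m crank '[0,0,0,4,0, 0,0,0,10,0, 0,0,0,40,0, 0,0,0,90,0, 0,-20,-50,110,0, 0,-40,-100,110,0, 0,-60,-160,110,0, 0,-80,-220,110,0, 0,-100,-280,110,0, 0,-120,-330,110,0]' && python3 -m crank '[0,-20,-60,0,0,0,-20,-60,0,0]' | grep tcp
python3 - <<'E'
from h import *
import pickle
s=viewer.snapshot("side"); save(s,"s8.png",(165,110,285,215),6.4); pickle.dump(s,open("s8.pkl","wb"))
t=viewer.snapshot("top"); save(t,"t8.png",(150,150,280,240),6); pickle.dump(t,open("t8.pkl","wb"))
print(manip.sense()["force"])
np.set_printoptions(precision=1,suppress=True)
o=np.array([.6103,.1076]);u=np.array([-.1263,.992]);v=np.array([.992,.1263])
# height profile of strap from top depth
vv,uu=np.mgrid[150:240,150:280]; P=bydepth(t,np.c_[uu.ravel(),vv.ravel()])
x=(P[:,:2]-o)@v*1e3; y=(P[:,:2]-o)@u*1e3; z=P[:,2]*1e3
for a in range(-60,75,5):
    m=(abs(x-a)<2.5)&(abs(y-88)<9)
    print(a,m.sum(),np.median(z[m]),np.percentile(z[m],[10,90]))
m=(abs(x)<4)&(abs(y-8)<6);print("win",np.median(z[m]))
m=(abs(x)<3)&(abs(y-50)<10);print("pipe",np.median(z[m])); m=(abs(x)<3)&(abs(y+50)<10);print("pipe near",np.median(z[m]))
E
```

```text
t: 20.72
tcp_pos: [0.5205, -0.1321, 0.1931]
tool_rot: [0.467, 0.53, -0.467, 0.531]
force: [-0.0, -0.4, -0.4]
finger_gap: -0.001
tcp_pos: [0.5003, -0.1943, 0.1931]
[0.49263196 0.06581965 0.24960229]
-60 11 0.8323475199691899 [-0.8  2.3]
-55 12 -0.19508232223153232 [-0.7  2.6]
-50 10 -0.7592672246981014 [-2.2  2.6]
-45 21 22.294328377938875 [-1.4 29.7]
-40 11 27.72122611991268 [-0.8 30. ]
-35 19 30.563808223147415 [26.7 58. ]
-30 24 61.36216586207516 [27.9 68.7]
-25 14 71.47920166461302 [69.8 74.2]
-20 13 74.72885745150238 [73.1 78.2]
-15 13 77.42143623705799 [76.1 79.5]
-10 14 78.2690902038456 [76.8 80.4]
-5 10 79.24467366479121 [78.  80.8]
0 12 79.38686534110457 [77.4 80.9]
5 12 78.84488203527411 [77.5 81. ]
10 12 78.30704113436511 [76.2 80.3]
15 10 75.41153949291186 [74.  76.6]
20 13 73.78375714158514 [52.2 77.5]
25 7 70.67694600191355 [67.5 73.6]
30 9 63.90631171418559 [54. 65.]
35 15 64.10620345366146 [61.1 65.3]
40 10 64.58674907922851 [63.4 65.8]
45 9 64.4530975272849 [62.  66.5]
50 11 63.894490451615994 [61.8 65.9]
55 16 64.52638711873203 [-0.1 67.7]
60 13 63.27740987055574 [ 1.4 66.1]
65 3 0.3188891294600982 [0.2 0.4]
70 5 2.1928196748204343 [-2.2  3.3]
win 77.58990039929486
pipe 68.13784025727709
pipe near 67.65184357545306
```

View pics/s8.png

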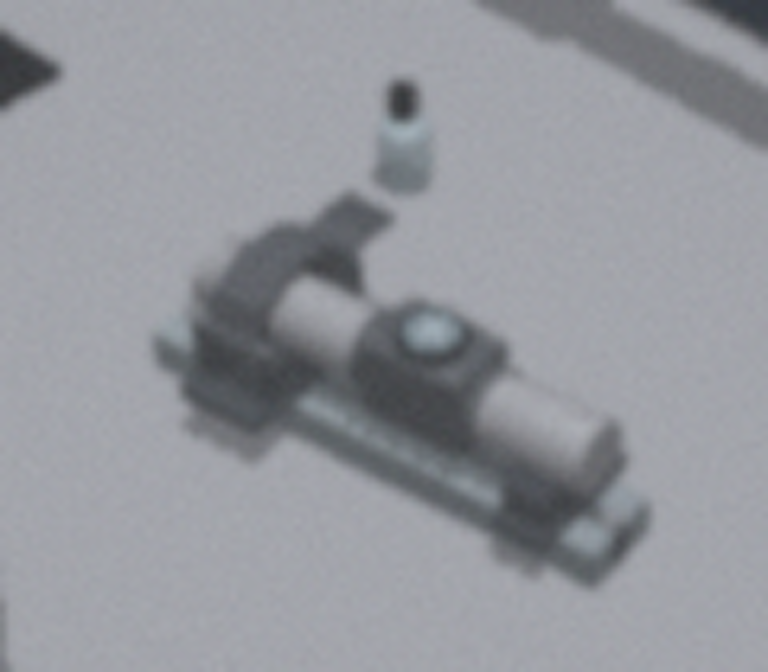

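View pics/t8.png

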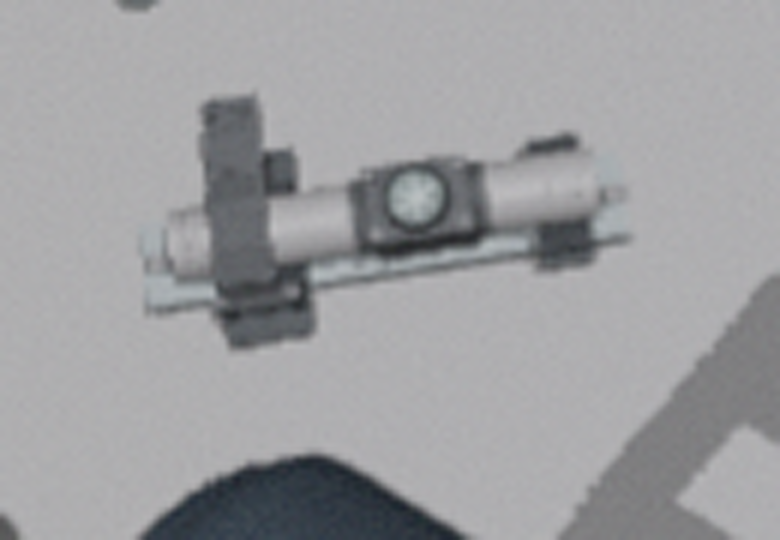

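```bash
python3 -c "
from station import workorder; print(workorder.sign_off())"
```

```text
the job is handed in; nothing more can be done
None
```

The flow meter is back in its bracket, window up, with the strap closed over it. I handed the job in at about 21 s of the 72 s allowed, with the arm clear.

- **Seating the meter:** I laid the pipe down, felt the collar ride on a cheek, and slid about 2 mm along the rail. The force then fell to the meter's weight alone, and it went down a further 7 mm or so, onto the seat. The clip's slot turned out about 8 mm past its nominal place, towards rail +y.
- **Height check before closing the strap:** the window measured 77 mm and the collar about 72 mm, against 77 and 73 expected when home.
- **Closing the strap:** I swung it over with the shut fingers and pressed the tab to about 22 N, well past the 12 N the catch can need, until it stopped hard.
- **Checks after backing off:** the tab stood at about 64.3 mm and the arch at about 79.3 mm, against 64.5 and 79. The pipe top was at 68 mm at both ends, so it lies level.
- **Not confirmed:** I saw no distinct snap in the force readings. That the catch holds is inferred from the press force, the hard stop and the tab staying down at its closed height. I did not pull up on the strap to test it.
- **Bystanders:** I did not measure them again afterwards. I saw no contact with any of them.

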